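Open the latched guard of the bench filler

ROBOT

A 6-joint arm with a two-finger parallel gripper is mounted at the origin on the work surface. World frame = base frame: x ahead of the robot, y to its left, z up, the work surface at z = 0. Lengths are in m, angles in rad, forces in N, time in s.
With the tool pointing down it reaches from about 0.25 to 0.775 m from the base axis. Payload 8.9 kg.
Tool frame: the origin (TCP) lies at the very end of the fingers, on their centre line; the grasp point (between the pads) lies 19 mm behind it; z points along the fingers, y is the direction in which the jaws open and shut (so a half turn about z gives the same grasp; the last joint's range is limited). The gripper opens to 85 mm and grips with 20 to 120 N. Pads are 22 mm wide; open, the fingers measure 114 mm over their backs; the gripper's body (76 mm by 85 mm) begins 54 mm behind the grasp point. The pads swing forward as they close: fully open they stand 13 mm farther back than shut.
Start: joints at [1.138, 0.291, -0.153, 1.127, 0, 1.431], TCP at [0.152, 0.503, 0.231] pointing down, gripper open.
Joint ranges: [-2.52, 2.52], [-0.91, 1.74], [-1.3, 1.37], [-1.96, 2.02], [-1.52, 1.47], [-3.14, 3.14]. Speed limits (rad/s): [2.22, 2.22, 2.79, 3.14, 3.14, 3.14].

INTERFACE

Orientations are given as a 3x3 rotation matrix whose columns are the frame's x, y, z axes.
In Python, from plant import get_obs, grab_frame, camera_info, ticket, boxes_of, cut_out gives the robot as it stands. The module is installed in compiled form; this text tells all that it offers.
- The arm moves only by the shell command python3 -m pendant 'ROWS' [FORCE]. ROWS is JSON, a list of rows, each a list of 7 numbers: the closure, from -1 (fully open) to 1 (shut), then the shift along the tool's x, y, z in units of 40 mm (1.0 is 40 mm), then the turn, a rotation vector about the tool's x, y, z in units of 5 degrees (1.0 is 5 degrees). A call has 1 to 12 rows; each row is the pose to reach, as a shift and turn from the pose measured when the call began, along the tool's axes at that moment; what a row does not reach only later rows make up. A row lasts 1/12 s, in which the tool goes at most 41.7 mm and 7.16 degrees, less where a joint would pass 70% of its speed; a pose out of reach is approached as far as the arm can. A call with a gripper value outside its range is refused whole. The fingers move at their own pace and stop on an object; FORCE is the grip in N (left out, the last holds). Time passes only in rows, so rows that repeat a pose let the fingers close. It gives the time, the measured TCP pose, the force and the opening at its end, in the units of the state.
- get_obs(): the state, without advancing time (a new reading comes with each control period).
- grab_frame(name): name is "side" or "top"; returns the picture (420x560x3 uint8, red, green, blue); there is no depth.
- camera_info(name): a dict with "camera_matrix" (3x3 intrinsics, pixels), "dist" ([k1, k2, p1, p2, k3] as OpenCV has them; the pictures are not rectified), "eye" and "rotation" of the camera in the world. Camera axes: x right, y down, z forward; pixel columns grow to the right and rows downward; lengths in m; the calibration is good to about 2 mm. A picture is of the moment at which its call begins. camera_info takes no time and is no camera call.
- ticket.sign_off(): hands the job in, once; it reports no verdict.
Trained networks look in the newest picture that a camera, given by its name, has taken for a name from the list of things; names that differ only in an ending like _2 or _b are one class to them, and where a whole thing is asked for, a point or a joint stands for the part that bears it (a point fixed in the world has none). Each returns a list of dicts, best first, with "conf" (0 to 1); they miss things now and then, are a little off and sometimes report something else, mostly with a low value. They report only what shows in the picture. A call takes as long as a camera call.
- boxes_of(camera, target): "box" ([left, top, right, bottom] in pixels, round what is visible of it).
- cut_out(camera, target): "mask" (420x560 bool, what is visible of it) and "box" ([left, top, right, bottom] in pixels, round what is visible of it).
The state is a dict: "clock": time; "qpos": joint angles; "dq": joint speeds; "tau": joint torques, N m; "tool_pos": TCP position; "orientation": TCP orientation; "ft_force": force on the tool from outside, world axes, zero at the start; "ft_torque": the same for the moment, N m; "opening": opening from 0.0 (shut) to 1.0 (fully open).
Only numpy, scipy, OpenCV 4.12 (cv2) and the standard library are available. Lean on these libraries where they do the work, as an engineer would, in place of code of your own. Each camera call takes 0.05 s, during which the arm holds its last target. There are 200 camera calls.

TASK

Open the guard gate of the bench filler and leave it standing wide open, about square to the machine. The door seal keeps the bar jammed against its catch, so first ease the gate in against the seal until the bar hangs free, without ramming the gate onto its buffer; then lift the bar by its knob out of the catch, gently, without scraping it up the catch or forcing it against the strap. Keep hold and swing the gate round calmly without letting it fly, let the bar back down, let go, and leave everything else where it stands.

Things in the scene. Friction and masses are not known exactly. Their poses are not given: they have to be found in the camera images.
- lift_knob (a point): Centre of the black round lift knob of the latch bar: a stub 18 mm thick, 43 mm long, standing straight out of the gate's outer face, with 24 mm flanges at both ends; about 20 mm of stub free either way of this point. 42 mm in front of the gate's outer face, 40 mm below the gate's top, 165 mm from the hinge line, 120 mm from the bar's pivot. x axis into the gate, y along the bar to the hinge, z up.
- gate_hinge (a point): Point on the gate's vertical hinge line, 145 mm high, 6 mm in front of the gate's outer face; turns with the gate: x from the outer face inward (-x is the knob's side), y from the free edge to the hinge. Gate: stainless frame with clear pane, 12 mm thick, reaching from 8 to 232 mm from the hinge line, z = 18 to 185 mm, 0.6 to 1.3 kg.
- bar_nose (a point): End of the flat steel latch bar (239 mm long, 20 high, 6 thick; front face 12 mm in front of the gate's outer face), on its centre line. The bar's pivot is on the gate, 45 mm from the hinge line, at z = 145 mm; the nose reaches 266 mm from the hinge line, past the gate's free edge, behind the lip of the catch.
- latch (a joint): Turn of the latch bar on its pivot, rad: 0 = down, level, resting on the strap; grows as the nose is lifted. It falls back by its weight (2 to 4 N upward at the knob hold it). The nose is clear of the catch from about 0.122 (knob 14.5 mm up); the bar meets the strap's upper leg at about 0.150 (knob 18 mm up).
- gate (a joint): Turn of the gate on its hinge, rad: near 0 (0 to 0.01) = shut and latched; grows as the free edge swings outward (seen from above, clockwise); 1.57 is square to the machine, the stop is at 1.65. A stiff hinge (0.07 N m) holds it where it is left.
- catch: Steel catch on the post beside the gate's free edge, set in or out by up to 1 mm from start to start. Origin: top edge of its upright lip, inner face, mid-width. Lip 4 mm thick, 18 wide, in front of the lowered bar, its top 24 mm above the bar's underside. x axis into the machine, y to the hinge. At rest the seal presses the bar outward on the lip with 5 to 10 N.
- strap: Steel U-strap on the gate round the bar, 12 mm wide, 215 mm from the hinge line, z = 129 to 188 mm, standing 18 mm out of the gate's outer face; its upper leg stops the lift of the bar. Origin at table height, 215 mm from the hinge line.
- buffer: Hard rubber buffer, 12 mm across, behind the gate's free edge, 228 mm from the hinge line: stop for the gate pushed in, 0.5 to 2 mm behind it. Origin at its tip. Before it the springy door seal pushes the gate out; how hard differs from start to start: 8 to 17 N straight inward at the knob take the bar off the lip; some 3 N per mm more there and the buffer is met. 16 to 18 N always do, with little load on it.
- filler: Stainless bench filler with guarded filling station, fixed. Origin on the table under the middle of the shut gate's outer face; x into the machine, y along the gate to the hinge. Guard posts 20 mm square, 200 high, at y = -130 and +130 mm; clear side panes; open top. Filling pipe 88 mm behind the gate, up to 311 mm high; machine body 170 mm behind it, 271 mm high, hopper on top to 0.5 m.
- vial_in: Amber glass vial, 32 mm across, 74 mm high, standing under the needle inside the guard. Origin at its foot. Not to be disturbed.
- vial_a: Capped amber vial, 32 mm across, 80 mm high, on the table in front of the machine, outside the sweep of the gate. Origin at its foot. Not to be disturbed.
- vial_b: Second capped amber vial like vial_a, near it. Not to be disturbed.
- crate: White slatted crate, 240 x 320 mm, 82 mm high, full of capped vials. Origin under its centre. Not to be disturbed.
- cap_tub: White round tub of black caps, 104 mm across, 60 mm high. Origin under its centre. Not to be disturbed.
- jug: Steel mug-shaped jug, 90 mm across, 120 mm high. Origin under its centre. Not to be disturbed.
- spanner: Steel spanner 160 mm long, lying flat. Not to be disturbed.

How it is judged:
On the way, in this order (a step that is already met when the one before it is completed fails the run):
1. the bar is lifted clear of the catch while the gate is still shut (value of joint latch above 0.118 rad and value of joint gate below 0.06 rad), for 0.05 s.
2. the gate is swung wide open (value of joint gate above 1.35 rad), for 0.1 s.
At the end, for the whole second after the job is handed in: The gate stands open by at least 1.35 rad (77 degrees) and is at rest, the latch bar is back down on its strap (within 0.03 rad), and nothing holds either (value of joint gate above 1.35 rad and value of joint latch below 0.03 rad and not (velocity of joint gate above 0.05 rad/s) and velocity of joint gate above -0.05 rad/s); the robot touches nothing.
It fails at once if the catch is wrenched with more than 20 N, or the bar is scraped along it: more than 2 N on the catch while the bar is off its rest (over 0.02 rad) ((value of joint latch above 0.02 rad and contact force between catch and anything else above 2 N) or contact force between catch and anything else above 20 N).
It fails at once if the gate is rammed onto its buffer with more than 7 N (contact force between buffer and anything else above 7 N).
It fails at once if the bar is forced against the strap with more than 15 N (contact force between strap and anything else above 15 N).
It fails at once if the gate flies: faster than 1.5 rad/s (velocity of joint gate above 1.5 rad/s).
It fails at once if a bystander is moved by more than 15 mm (distance of any of vial_in, vial_a, vial_b, crate, cap_tub, jug, spanner from where it was at the start of the episode above 0.015 m).
It also fails if it takes over 54 s, if anything falls off the work surface, if the arm or the gripper's body presses on something with over 40 N, if the wrist force passes 120 N, or if a joint passes its speed limit or range.

## Working session

There is one attempt and no reset: what is moved stays moved. The work goes in short steps, Python scripts to look and compute and a shell command to move; the robot and the scene stay as the last step left them, time stands still between calls to the robot, and variables do not carry over. Pictures are saved under pics/ and viewed, about 8 in all and at most 12, crops included, and the job is handed in when it is done.

```bash
mkdir -p pics
python3 - <<'E'
from plant import *
import cv2,numpy as np
o=get_obs();print({k:np.round(v,3).tolist() for k,v in o.items()})
for n in("side","top"):
    c=camera_info(n);print(n,{k:np.round(v,3).tolist() for k,v in c.items()})
    cv2.imwrite(f"pics/{n}0.png",grab_frame(n)[:,:,::-1])
    for t in("lift_knob","bar_nose","catch","strap","gate","filler","vial_a","crate","cap_tub","jug","spanner"):
        print(t,[(np.round(b['box']).tolist(),round(b['conf'],2)) for b in boxes_of(n,t)[:3]])
E
```

```text
{'clock': 0.0, 'qpos': [1.138, 0.291, -0.154, 1.127, -0.0, 1.431], 'dq': [-0.0, -0.0, 0.001, -0.001, 0.001, -0.0], 'tau': [-0.002, -53.714, 33.137, 0.016, -0.0, -0.0], 'tool_pos': [0.152, 0.502, 0.231], 'orientation': [[-0.957, 0.29, -0.001], [0.29, 0.957, -0.001], [0.0, -0.001, -1.0]], 'ft_force': [-0.106, 0.895, -0.017], 'ft_torque': [0.006, 0.041, -0.007], 'opening': 1.0}
side {'camera_matrix': [[423.31, 0.0, 285.212], [0.0, 423.31, 205.618], [0.0, 0.0, 1.0]], 'dist': [-0.127, 0.0, 0.0, 0.0, 0.0], 'eye': [0.272, 0.588, 0.781], 'rotation': [[-0.931, -0.261, 0.254], [-0.364, 0.703, -0.611], [-0.019, -0.662, -0.749]]}
lift_knob [([266.0, 110.0, 297.0, 181.0], 0.96)]
bar_nose [([270.0, 110.0, 298.0, 180.0], 0.89)]
catch [([279.0, 168.0, 293.0, 190.0], 0.71), ([268.0, 111.0, 297.0, 181.0], 0.37)]
strap []
gate [([267.0, 93.0, 304.0, 183.0], 0.96)]
filler [([269.0, 0.0, 522.0, 233.0], 0.67)]
vial_a [([259.0, 222.0, 274.0, 254.0], 0.7), ([229.0, 213.0, 248.0, 245.0], 0.63)]
crate [([128.0, 270.0, 324.0, 419.0], 0.74)]
cap_tub [([337.0, 339.0, 392.0, 400.0], 0.62)]
jug [([82.0, 263.0, 155
[... 226 characters left out ...]
, 'eye': [0.298, 0.057, 1.134], 'rotation': [[0.035, -0.978, 0.204], [-0.999, -0.035, 0.005], [0.002, -0.204, -0.979]]}
lift_knob [([296.0, 173.0, 394.0, 205.0], 0.74), ([140.0, 97.0, 189.0, 149.0], 0.31)]
bar_nose [([295.0, 169.0, 392.0, 205.0], 0.73)]
catch []
strap []
gate [([296.0, 169.0, 409.0, 214.0], 0.64)]
filler [([291.0, 171.0, 522.0, 420.0], 0.8), ([297.0, 168.0, 406.0, 215.0], 0.43)]
vial_a [([256.0, 175.0, 267.0, 189.0], 0.68), ([255.0, 200.0, 268.0, 210.0], 0.46), ([141.0, 99.0, 188.0, 147.0], 0.39)]
crate [([67.0, 172.0, 206.0, 274.0], 0.59), ([229.0, 95.0, 247.0, 153.0], 0.56)]
cap_tub [([150.0, 288.0, 193.0, 332.0], 0.62)]
jug [([140.0, 97.0, 189.0, 151.0], 0.94)]
spanner []
```

Run:
```python
import cv2
a=cv2.imread("pics/side0.png")[60:260,200:400];b=cv2.imread("pics/top0.png")
cv2.imwrite("pics/s1.png",cv2.resize(a,(600,600),interpolation=cv2.INTER_CUBIC))
cv2.imwrite("pics/t1.png",cv2.resize(b[140:290,240:440],(800,600),interpolation=cv2.INTER_CUBIC))
```

```text
(no output)
```

View pics/s1.png

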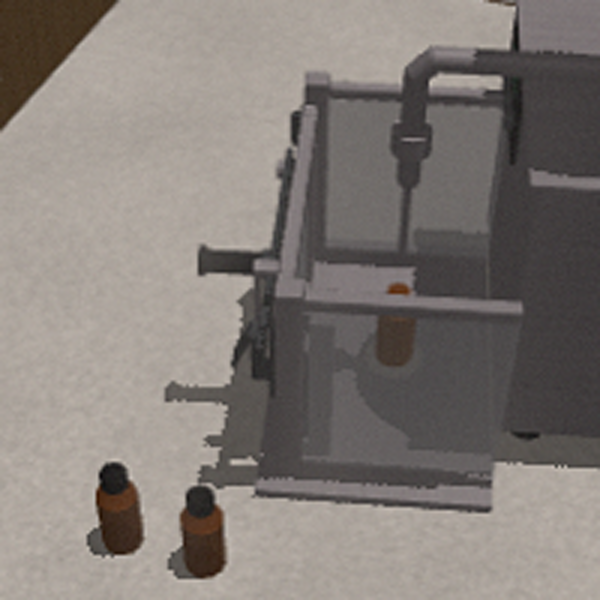

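View pics/t1.png

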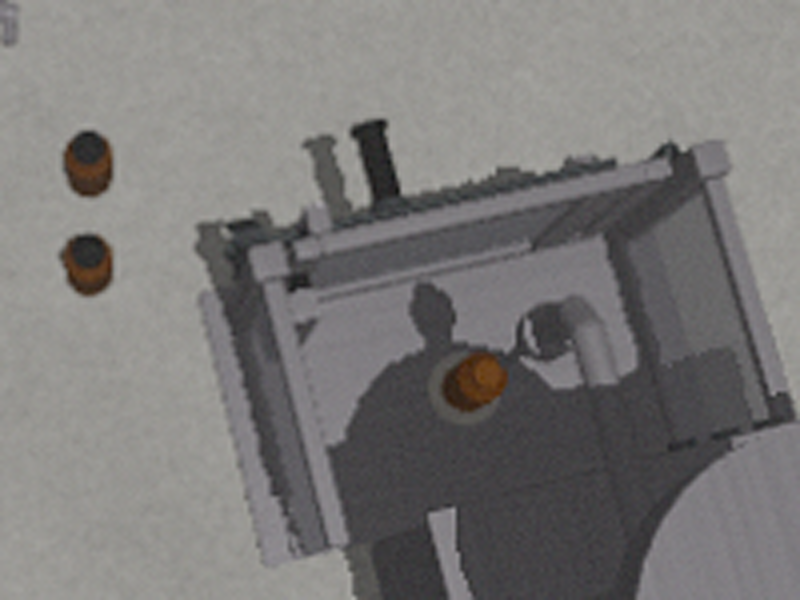

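View pics/top0.png

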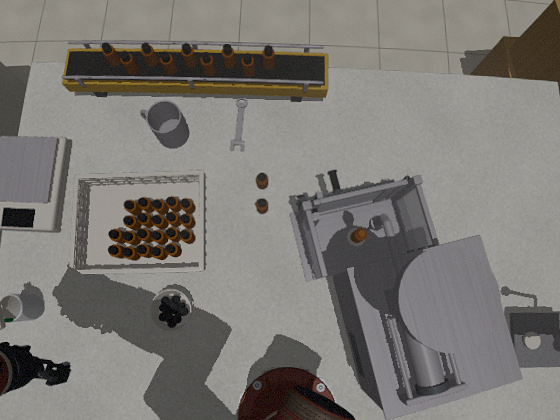

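Side crop: the knob's outer end is at about side px (268,147) and its root at (285,147). In the top view the knob runs from (332,172) to (337,191), and the posts are at (307,204) and (417,179). The gate's outer face looks away from the robot base.

```bash
cat > h.py <<'E'
import numpy as np,cv2
from plant import *
def ray(n,p):
    c=camera_info(n);u=cv2.undistortPoints(np.array([[p]],float),np.array(c['camera_matrix']),np.array(c['dist']))[0,0]
    return np.array(c['eye']),np.array(c['rotation'])@np.r_[u,1]
def onz(n,p,z):
    e,d=ray(n,p);return e+d*(z-e[2])/d[2]
def tri(p,q):
    A=[];b=[]
    for n,x in(("side",p),("top",q)):
        e,d=ray(n,x);d/=np.linalg.norm(d);M=np.eye(3)-np.outer(d,d);A.append(M);b.append(M@e)
    return np.linalg.lstsq(np.vstack(A),np.hstack(b),rcond=None)[0]
def proj(n,P):
    c=camera_info(n);R=np.array(c['rotation']).T
    return cv2.projectPoints(np.atleast_2d(np.array(P,float)),cv2.Rodrigues(R)[0],-R@np.array(c['eye']),np.array(c['camera_matrix']),np.array(c['dist']))[0][:,0]
E
python3 - <<'E'
from h import *
np.set_printoptions(precision=4,suppress=True)
print("knob tri tip",tri((268.3,147),(332.5,172)),"root",tri((285,147),(337.5,191)))
print("tip z145",onz("top",(332.5,172),.145),onz("side",(268.3,147),.145))
print("root z145",onz("top",(337.5,191),.145),onz("side",(285,147),.145))
pf=onz("top",(307,204),.2);ph=onz("top",(417,179),.2)
print("posts top",pf,ph,np.linalg.norm(pf-ph))
print("posts side",onz("side",(297,156),.2),onz("side",(306,86),.2))
for p in((262,181),(262,205)):print("vial",onz("top",p,.08))
for n in("side","top"):
  r=cut_out(n,"lift_knob")
  for m in r[:1]:
    ys,xs=np.nonzero(m['mask']);print(n,m['conf'],m['box'],len(xs))
# fit: filler pose by post tops avg
d=ph-pf;d/=np.linalg.norm(d);print("yaw of y_f",np.degrees(np.arctan2(d[1],d[0])))
E
```

```text
knob tri tip [ 0.5906 -0.0839  0.1454] root [ 0.5488 -0.0948  0.1473]
tip z145 [ 0.5921 -0.0837  0.145 ] [ 0.5894 -0.0843  0.145 ]
root z145 [ 0.546  -0.0957  0.145 ] [ 0.5534 -0.0974  0.145 ]
posts top [ 0.5002 -0.0197  0.2   ] [ 0.5669 -0.2684  0.2   ] 0.2575032474077217
posts side [ 0.4958 -0.0204  0.2   ] [ 0.5646 -0.2712  0.2   ]
vial [0.5814 0.0847 0.08  ]
vial [0.5197 0.0823 0.08  ]
side 0.88 [264.0, 114.7, 295.6, 180.5] 376
top 0.72 [293.2, 170.4, 396.1, 203.8] 469
yaw of y_f -74.98675982403527
```

```bash
python3 -m pendant '[[-1,-0.5,-0.4,-0.2,0,0,-0.5],[-1,-1.3,-1,-0.4,0,0,-1.2],[-1,-2.1,-1.6,-0.5,0,0,-1.9],[-1,-2.9,-2.2,-0.5,0,0,-2.6],[-1,-3.7,-2.8,-0.5,0,0,-3.3],[-1,-4.5,-3.4,-0.5,0,0,-4],[-1,-5.3,-4,-0.5,0,0,-4.7],[-1,-6.1,-4.6,-0.5,0,0,-5.4],[-1,-6.8,-5.1,-0.5,0,0,-6],[-1,-7.2,-5.4,-0.5,0,0,-6.4],[-1,-7.2,-5.4,-0.5,0,0,-6.4]]'
python3 - <<'E'
from h import *
np.set_printoptions(precision=4,suppress=True)
o=get_obs();R=np.array(o['orientation']);p=np.array(o['tool_pos'])
print(np.array(o['qpos']),R.tolist(),np.array(o['ft_force']))
print((R.T@(np.array([.575,-.088,.25])-p))/.04)
for q in((372,240),(399,290),(520,290),(440,235),(440,345),):print("hopper",onz("top",q,.5))
print("pipe",onz("top",(384,213),.311),onz("top",(395,235),.311))
E
```

```text
clock: 2.22
tool_pos: [0.3673, 0.2097, 0.2514]
orientation: [[-0.966, -0.26, 0.001], [-0.26, 0.966, -0.001], [-0.001, -0.001, -1.0]]
ft_force: [-0.7, -1.1, 0.1]
opening: 0.999
[ 0.3463  0.0832 -0.3596  1.1271 -0.001   0.0834] [[-0.9656481143268288, -0.25985060892230527, 0.0011748786094004239], [-0.2598514786649964, 0.9656483707233406, -0.0006581451001672952], [-0.0009635002099274793, -0.0009408305188345575, -0.999999093252229]] [-0.6666 -1.0885  0.0517]
[-3.0797 -8.536   0.0465]
hopper [ 0.3842 -0.0925  0.5   ]
hopper [ 0.312  -0.1319  0.5   ]
hopper [ 0.3151 -0.3183  0.5   ]
hopper [ 0.3948 -0.1962  0.5   ]
hopper [ 0.2346 -0.1914  0.5   ]
pipe [ 0.4636 -0.1614  0.311 ] [ 0.421  -0.1823  0.311 ]
```

```bash
python3 -m pendant '[[-1,-0.2,-0.5,0,0,0,0],[-1,-0.5,-1.4,0,0,0,0],[-1,-0.8,-2.3,0,-0.3,0,0],[-1,-1.1,-3.2,0,-0.6,0,0],[-1,-1.5,-4.1,0,-0.9,0,0],[-1,-1.8,-5,0,-1.2,0,0],[-1,-2.1,-5.9,0,-1.5,0,0],[-1,-2.5,-6.8,0,-1.8,0,0],[-1,-2.8,-7.7,0,-2,0,0],[-1,-3,-8.2,0,-2,0,0],[-1,-3.1,-8.4,0,-2,0,0],[-1,-3.1,-8.4,0,-2,0,0]]'
python3 - <<'E'
from h import *
np.set_printoptions(precision=4,suppress=True)
o=get_obs();R=np.array(o['orientation']);p=np.array(o['tool_pos'])
print(np.array(o['qpos']),np.array(o['ft_force']),np.array(o['ft_torque']))
a=grab_frame("side")[:,:,::-1];b=grab_frame("top")[:,:,::-1]
cv2.imwrite("pics/m.png",np.hstack([cv2.resize(a[60:260,180:380],(400,400),interpolation=cv2.INTER_CUBIC),cv2.resize(b,(0,0),fx=.71,fy=.95)]))
g=p-R[:,2]*.019;print("tcp px",proj("side",[p,g]),proj("top",[p,g]))
E
```

```text
clock: 3.22
tool_pos: [0.5751, -0.0835, 0.251]
orientation: [[-0.966, -0.254, -0.044], [-0.258, 0.952, 0.167], [-0.0, 0.173, -0.985]]
ft_force: [0.2, 0.2, 0.5]
opening: 1.0
[-0.3502  0.4643  0.1435  1.3502  0.1424 -0.6183] [0.2108 0.1537 0.4616] [-0.1122 -0.0169  0.0066]Traceback (most recent call last):
  File "<stdin>", line 6, in <module>
    return _nx.concatenate(arrs, 1, dtype=dtype, casting=casting)
           ~~~~~~~~~~~~~~~^^^^^^^^^^^^^^^^^^^^^^^^^^^^^^^^^^^^^^^
ValueError: all the input array dimensions except for the concatenation axis must match exactly, but along dimension 0, the array at index 0 has size 400 and the array at index 1 has size 399
```

Run:
```python
from h import *
np.set_printoptions(precision=4,suppress=True)
o=get_obs();R=np.array(o['orientation']);p=np.array(o['tool_pos'])
a=grab_frame("side")[:,:,::-1];b=grab_frame("top")[:,:,::-1]
cv2.imwrite("pics/m.png",np.hstack([cv2.resize(a[60:260,180:380],(400,400),interpolation=cv2.INTER_CUBIC),cv2.resize(b,(400,400))]))
g=p-R[:,2]*.019;print("tcp px",proj("side",[p,g]),proj("top",[p,g]))
```

```text
tcp px [[272.1888 110.8532]
 [272.0335 102.5194]] [[338.4742 166.1668]
 [341.3878 163.2019]]
```

View pics/m.png

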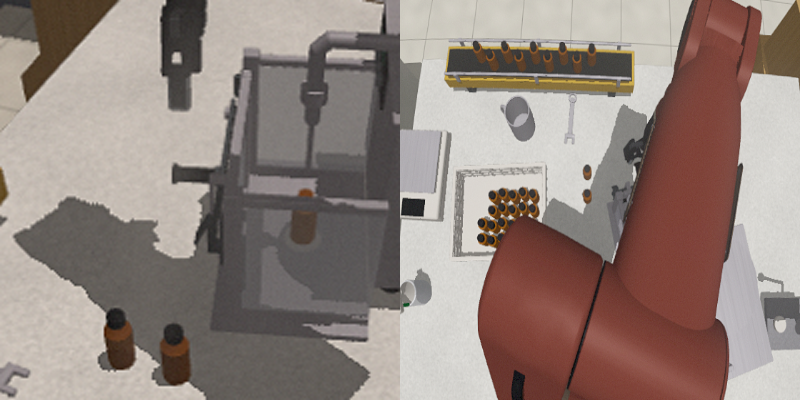

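The side view puts the gripper tip right over the knob: fingertip at (270,112), knob tip at (266,146). The top view is blocked by the forearm, which passes high over the hopper. Descending round the stub.

```bash
python3 -m pendant '[[-1,0.1,-0.05,0.3,0,0,0],[-1,0.1,-0.16,0.9,0,0,0],[-1,0.1,-0.27,1.5,0,0,0],[-1,0.1,-0.38,2.1,0,0,0],[-1,0.1,-0.47,2.6,0,0,0],[-1,0.1,-0.53,2.9,0,0,0],[-1,0.1,-0.56,3.05,0,0,0],[-1,0.1,-0.56,3.07,0,0,0],[-1,0.1,-0.56,3.07,0,0,0]]'
python3 - <<'E'
from h import *
np.set_printoptions(precision=4,suppress=True)
o=get_obs();R=np.array(o['orientation']);p=np.array(o['tool_pos'])
print(np.array(o['qpos']),np.array(o['ft_force']))
a=grab_frame("side")[:,:,::-1]
cv2.imwrite("pics/g.png",cv2.resize(a[90:210,210:330],(600,600),interpolation=cv2.INTER_CUBIC))
g=p-R[:,2]*.019;print(g,"tcp px",proj("side",[p,g]))
E
```

```text
clock: 4.17
tool_pos: [0.5701, -0.0819, 0.1282]
orientation: [[-0.965, -0.258, -0.044], [-0.262, 0.95, 0.167], [-0.001, 0.173, -0.985]]
ft_force: [0.3, 0.1, 0.7]
opening: 1.0
[-0.3506  0.5289 -0.0814  1.0603  0.1422 -0.6231] [0.253  0.1366 0.6797]
[ 0.5709 -0.0851  0.1469] tcp px [[275.9778 155.07  ]
 [275.8798 147.9691]]
```

View pics/g.png

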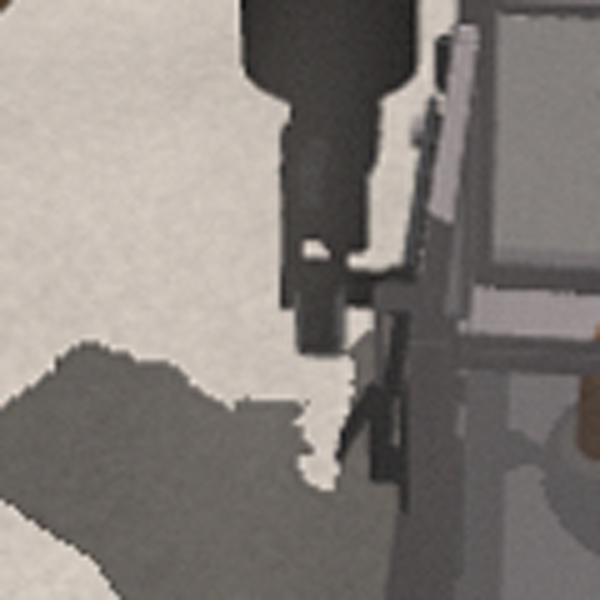

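```bash
python3 -m pendant '[[-1,0.02,-0.09,0.035,0,0,0],[-0.5,0.02,-0.09,0.035,0,0,0],[0,0.02,-0.09,0.035,0,0,0],[0.3,0.02,-0.09,0.035,0,0,0],[0.4,0.02,-0.09,0.035,0,0,0]]' 30;  python3 -m pendant '[[0.5,0,0,0,0,0,0],[0.55,0,0,0,0,0,0],[0.6,0,0,0,0,0,0],[0.65,0,0,0,0,0,0],[0.7,0,0,0,0,0,0]]'
```

```text
clock: 4.63
tool_pos: [0.5707, -0.0857, 0.1267]
orientation: [[-0.965, -0.258, -0.043], [-0.262, 0.951, 0.167], [-0.002, 0.172, -0.985]]
ft_force: [-0.8, -0.1, -0.7]
opening: 0.457
clock: 5.05
tool_pos: [0.5706, -0.0856, 0.1269]
orientation: [[-0.965, -0.258, -0.043], [-0.262, 0.951, 0.167], [-0.002, 0.172, -0.985]]
ft_force: [-1.1, 1.5, 2.6]
opening: 0.198
```

```bash
python3 -m pendant '[[1,0,0,0,0,0,0],[1,0,0,0,0,0,0],[1,0,0,0,0,0,0],[1,0,0,0,0,0,0]]' 40;  python3 - <<'E'
from h import *
o=get_obs();f=np.array(o['ft_force']);xf=np.array([-.966,-.259,0]);yf=np.array([.259,-.966,0]);print(f@xf,f@yf,f[2],o['ft_torque'])
E
```

```text
clock: 5.38
tool_pos: [0.5706, -0.0856, 0.1269]
orientation: [[-0.965, -0.258, -0.043], [-0.262, 0.951, 0.167], [-0.002, 0.172, -0.985]]
ft_force: [-0.1, 0.8, 3.2]
opening: 0.197
-0.15538638727861134 -0.8252532554041638 3.194304044179769 [0.03897216 0.15932831 0.06352485]
```

```bash
cat > f.py <<'E'
from h import *
o=get_obs();f=np.array(o['ft_force']);xf=np.array([-.966,-.259,0]);yf=np.array([.259,-.966,0]);p=np.array(o['tool_pos'])
h0=np.array([.5706,-.0856,.1269])
print("F in %.1f alongHinge %.1f z %.1f | d in %.2f y %.2f z %.2f mm"%(f@xf,f@yf,f[2],*(1000*np.array([(p-h0)@xf,(p-h0)@yf,p[2]-h0[2]]))),np.round(o['ft_torque'],2))
E
python3 -m pendant '[[1,0.015,0,0,0,0,0],[1,0.03,0,0,0,0,0],[1,0.03,0,0,0,0,0]]'>/dev/null;python3 f.py
python3 -m pendant '[[1,0.015,0,0,0,0,0],[1,0.03,0,0,0,0,0],[1,0.03,0,0,0,0,0]]'>/dev/null;python3 f.py
```

```text
F in -6.9 alongHinge -1.6 z -1.1 | d in -0.02 y 0.01 z 0.07 mm [ 0.43 -1.1  -0.31]
F in -7.6 alongHinge -2.5 z -2.9 | d in -0.02 y -0.01 z 0.08 mm [ 0.54 -1.36 -0.37]
```

```bash
python3 -m pendant '[[1,0.03,0,0.01,0,0,0],[1,0.045,0,0.01,0,0,0],[1,0.045,0,0.01,0,0,0]]'>/dev/null;python3 f.py
python3 -m pendant '[[1,0.045,0,0.02,0,0,0],[1,0.055,0,0.02,0,0,0],[1,0.055,0,0.02,0,0,0]]'>/dev/null;python3 f.py
```

```text
F in -9.4 alongHinge -2.7 z -0.1 | d in -0.07 y 0.03 z 0.07 mm [ 0.7  -1.63 -0.34]
F in -10.1 alongHinge -3.0 z 1.1 | d in -0.13 y -0.01 z 0.03 mm [ 0.94 -1.68 -0.39]
```

```bash
python3 -m pendant '[[1,0.05,0,0.01,0,0,0],[1,0.065,0,0.01,0,0,0],[1,0.075,0,0.01,0,0,0],[1,0.075,0,0.01,0,0,0],[1,0.075,0,0.01,0,0,0]]' 60 >/dev/null;python3 f.py
python3 -m pendant '[[1,0.075,0,0.01,0,0,0],[1,0.085,0,0.01,0,0,0],[1,0.09,0,0.01,0,0,0],[1,0.09,0,0.01,0,0,0],[1,0.09,0,0.01,0,0,0]]'>/dev/null;python3 f.py
```

```text
F in -14.1 alongHinge -4.0 z -2.4 | d in -0.16 y 0.03 z 0.18 mm [ 1.15 -2.36 -0.6 ]
F in -16.1 alongHinge -3.8 z -2.2 | d in 0.10 y -0.03 z 0.36 mm [ 1.32 -2.62 -0.67]
```

```bash
python3 -m pendant '[[1,0.09,0,0.02,0,0,0],[1,0.095,0,0.02,0,0,0],[1,0.095,0,0.02,0,0,0],[1,0.095,0,0.02,0,0,0],[1,0.095,0,0.02,0,0,0]]'>/dev/null;python3 f.py; python3 f.py
```

```text
F in -17.2 alongHinge -4.3 z -2.8 | d in 0.32 y -0.12 z 0.21 mm [ 1.34 -2.68 -0.67]
F in -17.2 alongHinge -4.3 z -2.8 | d in 0.32 y -0.12 z 0.21 mm [ 1.34 -2.68 -0.67]
```

```bash
python3 -m pendant '[[1,0.095,0,0.02,0,0,0],[1,0.097,0,0.02,0,0,0],[1,0.097,0,0.02,0,0,0],[1,0.097,0,0.02,0,0,0]]'>/dev/null;python3 f.py
```

```text
F in -18.5 alongHinge -4.7 z -3.7 | d in 0.29 y -0.09 z 0.20 mm [ 1.48 -2.82 -0.72]
```

```bash
python3 -m pendant '[[1,0.09,0.01,-0.02,0,0,0],[1,0.09,0.015,-0.04,0,0,0],[1,0.09,0.015,-0.04,0,0,0],[1,0.09,0.015,-0.04,0,0,0]]'>/dev/null;python3 f.py
```

```text
F in -18.0 alongHinge -2.6 z -4.1 | d in 0.17 y -0.16 z 2.51 mm [ 1.35 -2.86 -0.77]
```

```bash
python3 -m pendant '[[1,0.09,0.01,-0.04,0,0,0],[1,0.09,0.02,-0.1,0,0,0],[1,0.09,0.025,-0.16,0,0,0],[1,0.09,0.03,-0.18,0,0,0],[1,0.09,0.03,-0.18,0,0,0]]'>/dev/null;python3 f.py
```

```text
F in -16.2 alongHinge -2.7 z -3.5 | d in 0.67 y 0.35 z 10.53 mm [ 1.08 -2.66 -0.91]
```

```bash
python3 -m pendant '[[1,0.088,0.01,-0.04,0,0,0],[1,0.088,0.015,-0.08,0,0,0],[1,0.088,0.02,-0.11,0,0,0],[1,0.088,0.02,-0.12,0,0,0],[1,0.088,0.02,-0.12,0,0,0]]'>/dev/null;python3 f.py
```

```text
F in -18.4 alongHinge -1.4 z -5.8 | d in 0.80 y 0.88 z 15.85 mm [ 1.14 -3.   -0.39]
```

```bash
python3 - <<'E'
from h import *
a=grab_frame("side")[:,:,::-1]
cv2.imwrite("pics/l.png",cv2.resize(a[100:200,230:330],(700,700),interpolation=cv2.INTER_CUBIC))
E
python3 f.py
```

```text
F in -18.1 alongHinge -0.9 z -6.0 | d in 0.80 y 0.87 z 15.79 mm [ 1.18 -3.   -0.41]
```

View pics/l.png

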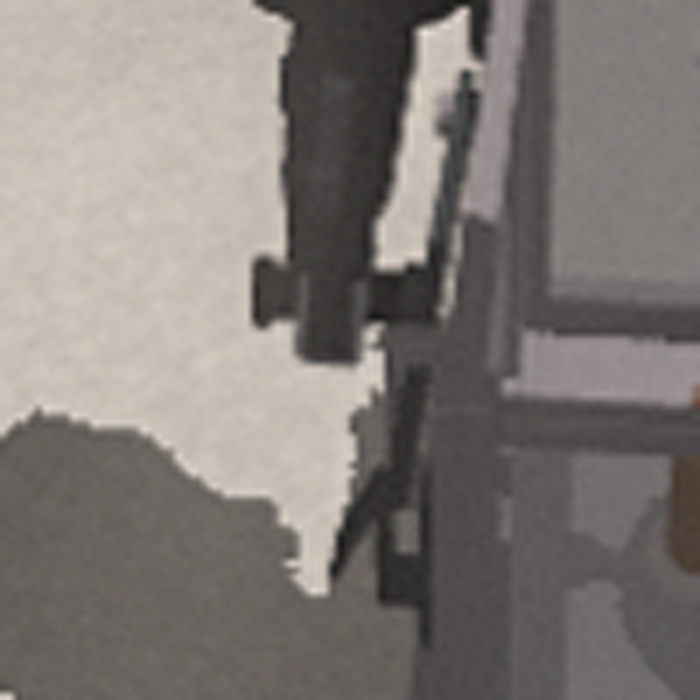

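```bash
cat > sw.py <<'E'
import sys
from h import *
from scipy.spatial.transform import Rotation as Ro
H=np.array([float(sys.argv[2]),float(sys.argv[3])]) if len(sys.argv)>3 else np.array([.577,-.257])
R=np.array(get_obs()['orientation']);p=np.array(get_obs()['tool_pos']);g=p-.019*R[:,2]
dz=(0.1269+.0163-p[2])
print("r %.1f dz-needed %.1f yaw %.3f"%(1000*np.linalg.norm(g[:2]-H),dz*1000,np.arctan2(R[1,0],R[0,0])))
for th in [float(t) for t in sys.argv[1].split(',')]:
    Z=Ro.from_rotvec([0,0,-th]).as_matrix()
    gn=np.r_[H,0]+Z@(g-np.r_[H,0]);pn=gn+.019*(Z@R[:,2]);pn[2]+=dz
    print(th,np.round(R.T@(pn-p)/.04,3),np.round(np.degrees(Ro.from_matrix(R.T@Z@R).as_rotvec())/5,2))
E
python3 sw.py 0.01,0.03,0.06,0.09,0.12,0.15,0.17
```

```text
r 167.1 dz-needed 0.5 yaw -2.870
0.01 [-0.042 -0.008 -0.011] [ 0.01 -0.02  0.11]
0.03 [-0.125 -0.03  -0.01 ] [ 0.02 -0.06  0.34]
0.06 [-0.247 -0.066 -0.007] [ 0.05 -0.12  0.68]
0.09 [-0.369 -0.105 -0.006] [ 0.07 -0.17  1.01]
0.12 [-0.489 -0.148 -0.005] [ 0.09 -0.23  1.35]
0.15 [-0.609 -0.194 -0.005] [ 0.11 -0.29  1.69]
0.17 [-0.687 -0.227 -0.006] [ 0.13 -0.33  1.92]
```

```bash
python3 -m pendant '[[1,0.06,0,-0.01,0,0,0],[1,0.03,0,-0.01,0,0,0],[1,0,0,-0.01,0,0,0],[1,-0.04,-0.01,-0.01,0.01,-0.02,0.11],[1,-0.12,-0.03,-0.01,0.02,-0.06,0.34],[1,-0.25,-0.065,-0.005,0.05,-0.12,0.68],[1,-0.37,-0.105,-0.005,0.07,-0.17,1],[1,-0.49,-0.15,-0.005,0.09,-0.23,1.35],[1,-0.6,-0.19,-0.005,0.11,-0.29,1.7],[1,-0.68,-0.225,-0.005,0.13,-0.33,1.9],[1,-0.68,-0.225,-0.005,0.13,-0.33,1.9]]'>/dev/null;python3 f.py; python3 sw.py 0.02,0.06,0.1,0.14,0.18,0.22,0.26,0.3,0.33,0.35
```

```text
F in -0.7 alongHinge -4.4 z -1.9 | d in -26.24 y 8.95 z 15.78 mm [ 0.53  0.53 -0.22]
r 167.4 dz-needed 0.5 yaw -3.040
0.02 [-0.084 -0.018 -0.011] [ 0.01 -0.04  0.23]
0.06 [-0.248 -0.065 -0.008] [ 0.04 -0.12  0.68]
0.1 [-0.411 -0.117 -0.006] [ 0.07 -0.2   1.13]
0.14 [-0.571 -0.176 -0.006] [ 0.1  -0.27  1.58]
0.18 [-0.729 -0.241 -0.007] [ 0.13 -0.35  2.03]
0.22 [-0.884 -0.313 -0.009] [ 0.16 -0.43  2.48]
0.26 [-1.037 -0.39  -0.012] [ 0.19 -0.51  2.93]
0.3 [-1.186 -0.474 -0.017] [ 0.22 -0.59  3.38]
0.33 [-1.295 -0.54  -0.021] [ 0.25 -0.64  3.72]
0.35 [-1.367 -0.586 -0.024] [ 0.26 -0.68  3.94]
```

```bash
python3 -m pendant '[[1,-0.08,-0.02,-0.01,0.01,-0.04,0.23],[1,-0.25,-0.065,-0.01,0.04,-0.12,0.68],[1,-0.41,-0.115,-0.005,0.07,-0.2,1.13],[1,-0.57,-0.175,-0.005,0.1,-0.27,1.58],[1,-0.73,-0.24,-0.005,0.13,-0.35,2.03],[1,-0.88,-0.31,-0.01,0.16,-0.43,2.48],[1,-1.04,-0.39,-0.01,0.19,-0.51,2.93],[1,-1.19,-0.475,-0.015,0.22,-0.59,3.38],[1,-1.29,-0.54,-0.02,0.25,-0.64,3.72],[1,-1.37,-0.585,-0.025,0.26,-0.68,3.94],[1,-1.37,-0.585,-0.025,0.26,-0.68,3.94]]'>/dev/null;python3 f.py; python3 sw.py 0.02,0.06,0.1,0.14,0.18,0.22,0.26,0.3,0.33,0.35;python3 -c "from plant import *;print(get_obs()['qpos'])"
```

```text
F in -3.2 alongHinge -6.2 z -1.1 | d in -77.52 y 40.01 z 16.31 mm [ 1.24  0.06 -0.23]
r 168.5 dz-needed -0.0 yaw 2.892
0.02 [-0.083 -0.021  0.002] [ 0.01 -0.04  0.23]
0.06 [-0.249 -0.067  0.005] [ 0.04 -0.12  0.68]
0.1 [-0.412 -0.12   0.006] [ 0.07 -0.2   1.13]
0.14 [-0.574 -0.18   0.007] [ 0.1  -0.28  1.58]
0.18 [-0.733 -0.246  0.006] [ 0.13 -0.36  2.03]
0.22 [-0.889 -0.317  0.003] [ 0.16 -0.43  2.48]
0.26 [-1.042 -0.395 -0.   ] [ 0.19 -0.51  2.93]
0.3 [-1.192 -0.479 -0.005] [ 0.22 -0.59  3.38]
0.33 [-1.302 -0.546 -0.009] [ 0.25 -0.65  3.72]
0.35 [-1.375 -0.592 -0.013] [ 0.26 -0.69  3.94]
[-0.35560717  0.55904612  0.01280871  0.97848094  0.17929289 -0.10788137]
```

```bash
python3 -m pendant '[[1,-0.08,-0.02,0,0.01,-0.04,0.23],[1,-0.25,-0.06,0.005,0.04,-0.12,0.68],[1,-0.41,-0.11,0.005,0.07,-0.2,1.13],[1,-0.57,-0.17,0.005,0.1,-0.28,1.58],[1,-0.73,-0.23,0.005,0.13,-0.36,2.03],[1,-0.89,-0.3,0.005,0.16,-0.43,2.48],[1,-1.04,-0.38,0,0.19,-0.51,2.93],[1,-1.19,-0.46,0,0.22,-0.59,3.38],[1,-1.3,-0.53,-0.005,0.25,-0.65,3.72],[1,-1.37,-0.575,-0.01,0.26,-0.69,3.94],[1,-1.37,-0.575,-0.01,0.26,-0.69,3.94]]'>/dev/null;python3 f.py; python3 sw.py 0.02,0.06,0.1,0.14,0.18,0.22,0.26,0.3,0.33,0.35;python3 -c "from plant import *;print(get_obs()['qpos'],get_obs()['ft_force'])"
```

```text
F in -3.8 alongHinge -4.9 z -0.8 | d in -115.07 y 86.95 z 16.31 mm [ 0.89  0.1  -0.28]
r 169.5 dz-needed -0.0 yaw 2.540
0.02 [-0.084 -0.021  0.002] [ 0.01 -0.04  0.23]
0.06 [-0.251 -0.067  0.005] [ 0.04 -0.12  0.68]
0.1 [-0.415 -0.12   0.007] [ 0.07 -0.2   1.13]
0.14 [-0.578 -0.18   0.007] [ 0.1  -0.28  1.58]
0.18 [-0.738 -0.246  0.006] [ 0.13 -0.36  2.03]
0.22 [-0.895 -0.318  0.004] [ 0.16 -0.44  2.48]
0.26 [-1.049 -0.396  0.   ] [ 0.19 -0.52  2.93]
0.3 [-1.2   -0.48  -0.005] [ 0.22 -0.6   3.38]
0.33 [-1.311 -0.547 -0.009] [ 0.25 -0.66  3.72]
0.35 [-1.384 -0.593 -0.012] [ 0.26 -0.7   3.94]
[-0.36786604  0.61718898  0.11454426  0.96400732  0.15475075  0.23583362] [ 2.40828984  5.76257416 -0.80707089]
```

```bash
python3 -m pendant '[[1,-0.08,-0.02,0,0.01,-0.04,0.23],[1,-0.25,-0.06,0.005,0.04,-0.12,0.68],[1,-0.41,-0.11,0.005,0.07,-0.2,1.13],[1,-0.58,-0.17,0.005,0.1,-0.28,1.58],[1,-0.74,-0.23,0.005,0.13,-0.36,2.03],[1,-0.89,-0.3,0.005,0.16,-0.44,2.48],[1,-1.05,-0.38,0,0.19,-0.52,2.93],[1,-1.2,-0.465,0,0.22,-0.6,3.38],[1,-1.31,-0.53,-0.005,0.25,-0.66,3.72],[1,-1.38,-0.575,-0.01,0.26,-0.7,3.94],[1,-1.38,-0.575,-0.01,0.26,-0.7,3.94]]'>/dev/null;python3 f.py; python3 sw.py 0.02,0.06,0.1,0.14,0.18,0.22,0.24,0.26,0.28;python3 -c "from plant import *;print(get_obs()['qpos'],get_obs()['ft_force'])"
```

```text
F in -3.4 alongHinge -3.3 z -1.7 | d in -134.07 y 144.25 z 16.28 mm [ 0.83  0.11 -0.34]
r 170.3 dz-needed 0.0 yaw 2.188
0.02 [-0.084 -0.021  0.001] [ 0.02 -0.04  0.23]
0.06 [-0.252 -0.067  0.004] [ 0.05 -0.12  0.68]
0.1 [-0.417 -0.12   0.006] [ 0.08 -0.2   1.13]
0.14 [-0.581 -0.179  0.007] [ 0.11 -0.28  1.58]
0.18 [-0.741 -0.245  0.006] [ 0.14 -0.36  2.03]
0.22 [-0.9   -0.317  0.004] [ 0.17 -0.44  2.48]
0.24 [-0.977 -0.356  0.002] [ 0.18 -0.48  2.7 ]
0.26 [-1.055 -0.396  0.   ] [ 0.2  -0.52  2.93]
0.28 [-1.131 -0.437 -0.002] [ 0.21 -0.56  3.15]
[-0.39716804  0.66951106  0.20811939  0.96071672  0.11429703  0.55876934] [ 2.40425668  4.05440185 -1.66900541]
```

```bash
python3 -m pendant '[[1,-0.08,-0.02,0,0.02,-0.04,0.23],[1,-0.25,-0.06,0.005,0.05,-0.12,0.68],[1,-0.42,-0.11,0.005,0.08,-0.2,1.13],[1,-0.58,-0.17,0.005,0.11,-0.28,1.58],[1,-0.74,-0.235,0.005,0.14,-0.36,2.03],[1,-0.9,-0.305,0.005,0.17,-0.44,2.48],[1,-1.05,-0.385,0,0.2,-0.52,2.93],[1,-1.13,-0.43,0,0.21,-0.56,3.15],[1,-1.17,-0.45,0,0.22,-0.58,3.3],[1,-1.17,-0.45,0,0.22,-0.58,3.3]]'>/dev/null;python3 f.py; python3 sw.py 0.02,0.04;python3 - <<'E'
from h import *
R=np.array(get_obs()['orientation']);print(get_obs()['qpos'],R.T@[0,0,-1])
b=grab_frame("top")[:,:,::-1];a=grab_frame("side")[:,:,::-1]
cv2.imwrite("pics/o.png",np.hstack([cv2.resize(a[20:260,160:400],(400,400)),cv2.resize(b[60:260,260:460],(400,400))]))
E
```

```text
F in -2.1 alongHinge -2.6 z -0.5 | d in -133.73 y 194.60 z 16.19 mm [ 0.91  0.09 -0.4 ]
r 170.6 dz-needed 0.1 yaw 1.895
0.02 [-0.085 -0.02  -0.001] [ 0.01 -0.04  0.23]
0.04 [-0.169 -0.042  0.001] [ 0.03 -0.08  0.45]
[-0.43118327  0.70466724  0.27226964  0.9658206   0.07283404  0.81615241] [ 0.06540878 -0.17421154  0.98253348]
```

View pics/o.png

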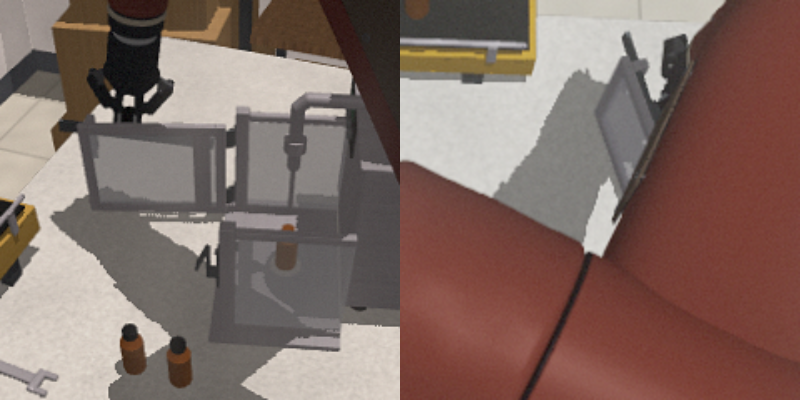

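```bash
python3 -m pendant '[[1,0,-0.01,0.05,0,0,0],[1,0.01,-0.015,0.12,0,0,0],[1,0.01,-0.02,0.19,0,0,0],[1,0.02,-0.03,0.26,0,0,0],[1,0.02,-0.035,0.32,0,0,0],[1,0.025,-0.04,0.36,0,0,0],[1,0.025,-0.04,0.385,0,0,0],[1,0.025,-0.04,0.385,0,0,0],[1,0.025,-0.04,0.385,0,0,0]]'>/dev/null;python3 f.py
```

```text
F in 2.3 alongHinge -1.7 z 4.4 | d in -134.75 y 194.47 z 1.14 mm [ 0.42  0.57 -0.23]
```

```bash
python3 -m pendant '[[0.5,0,0,0,0,0,0],[0.4,0,0,0,0,0,0],[0.2,0,0,0,0,0,0],[-0.1,0,0,0,0,0,0],[-0.3,0,0,0,0,0,0],[-0.3,0,0,0,0,0,0],[-0.3,0,0,0,0,0,0]]' 20; python3 f.py;python3 - <<'E'
from h import *
a=grab_frame("side")[:,:,::-1]
cv2.imwrite("pics/r.png",cv2.resize(a[50:150,190:310],(720,600),interpolation=cv2.INTER_CUBIC))
E
```

```text
clock: 15.12
tool_pos: [0.7511, -0.2386, 0.128]
orientation: [[-0.319, 0.929, 0.186], [0.946, 0.325, -0.006], [-0.066, 0.174, -0.983]]
ft_force: [0.0, 0.1, 0.1]
opening: 0.649
F in -0.0 alongHinge -0.0 z 0.1 | d in -134.75 y 194.53 z 1.08 mm [-0.    0.2  -0.04]
```

View pics/r.png

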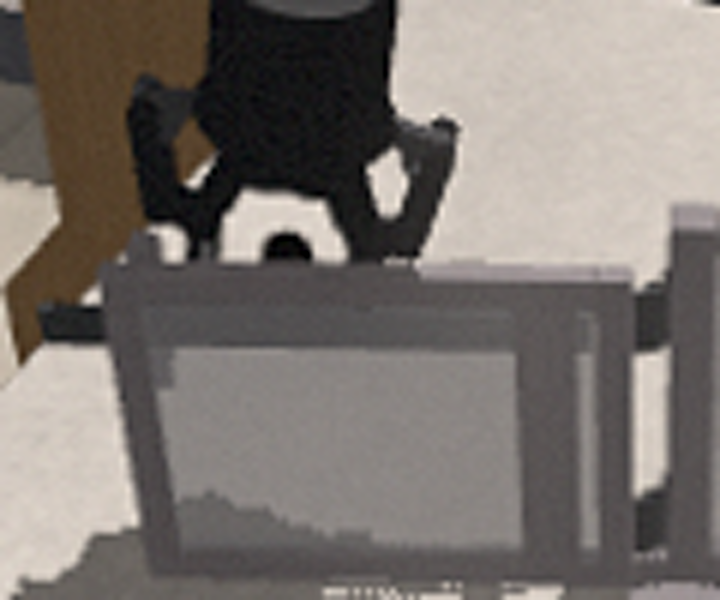

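```bash
python3 -m pendant '[[-0.3,-0.02,0.03,-0.2,0,0,0],[-0.3,-0.05,0.1,-0.6,0,0,0],[-0.3,-0.08,0.2,-1.2,0,0,0],[-0.3,-0.12,0.32,-1.8,0,0,0],[-0.3,-0.16,0.43,-2.4,0,0,0],[-0.3,-0.2,0.53,-3,0,0,0],[-0.3,-0.23,0.6,-3.4,0,0,0],[-0.3,-0.25,0.65,-3.6,0,0,0],[-0.3,-0.25,0.65,-3.6,0,0,0],[-0.3,-0.25,0.65,-3.6,0,0,0]]'
python3 - <<'E'
from h import *
np.set_printoptions(precision=4,suppress=True)
a=grab_frame("side")[:,:,::-1];b=grab_frame("top")[:,:,::-1]
cv2.imwrite("pics/e.png",np.hstack([cv2.resize(a[40:280,160:400],(400,400)),cv2.resize(b,(400,400))]))
for n in("gate","lift_knob"):print(n,[(np.round(x['box']),x['conf']) for x in boxes_of("side",n)])
H=np.array([.577,-.257]);xf=np.array([-.966,-.259]);yf=np.array([.259,-.966])
for th in(1.4,1.5,1.57):  # predicted px of gate top free/hinge corners & knob tip
    l=-yf*np.cos(th)-xf*np.sin(th);o=-xf*np.cos(th)+yf*np.sin(th)
    print(th,proj("side",[np.r_[H+.232*l-.006*o,.185],np.r_[H+.008*l-.006*o,.185],np.r_[H+.266*l+.006*o,.155],np.r_[H+.266*l+.006*o,.135]]).round(1).tolist())
E
```

```text
clock: 16.0
tool_pos: [0.7517, -0.2387, 0.2743]
orientation: [[-0.319, 0.929, 0.186], [0.946, 0.325, -0.006], [-0.066, 0.174, -0.983]]
ft_force: [-0.4, -0.0, -1.0]
opening: 0.651
gate [(array([196.,  85., 299., 150.]), 0.9)]
lift_knob []
1.4 [[205.7, 99.7], [296.3, 94.7], [194.5, 107.8], [195.8, 114.2]]
1.5 [[206.6, 94.4], [296.0, 94.5], [196.1, 101.7], [197.4, 108.1]]
1.57 [[207.7, 90.8], [295.9, 94.4], [197.9, 97.6], [199.1, 103.9]]
```

View pics/e.png

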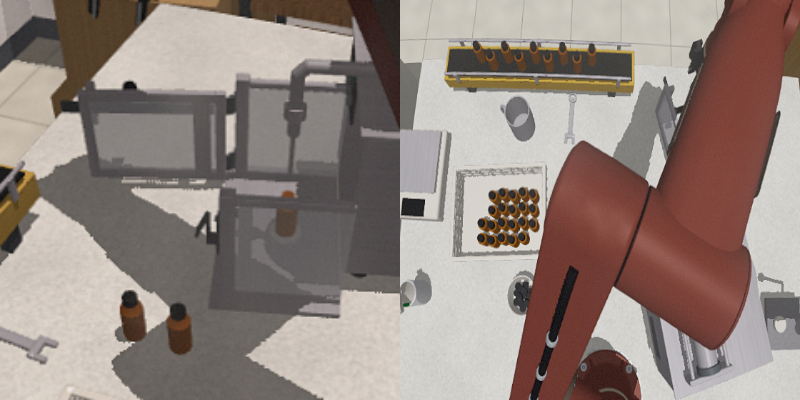

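The gate's free top corner is at about (210,94) and the bar nose at (197,100–107). Both match the prediction for a gate angle of 1.5 rad with the bar level. The gripper is clear and the vials are in place, so I'm handing in.

```bash
python3 -c "
from plant import *
ticket.sign_off();o=get_obs();print(o['clock'],o['ft_force'])"
```

```text
the job is handed in; nothing more can be done
the job is handed in; nothing more can be done
```

The gate is standing open at about 1.5 rad with the bar back down, and the job is handed in after about 16 s of the 54 s allowed. The sign-off reports no verdict.

- **How it went:** I gripped the knob stub from above. I pushed the gate in with about 17–18 N until the bar hung free, then lifted the knob 16 mm (about 0.13 rad) with 4–6 N. I swung the gate round at no more than about 0.5 rad/s, lowered the bar, let go and backed straight up.
- **Last checks:** The wrist force was about 0 N once the fingers opened. In the last side picture, the gate corner and bar nose are where a gate at 1.5 rad with a level bar should put them. In the last side and top pictures, the bystanders I could see looked to be where they started.
- **What I could not confirm:**
  - The forces on the catch, buffer and strap have no sensor of their own, so I judged them from the wrist force. The inward push read up to 18.5 N for a moment, slightly above the 16–18 N aimed for.
  - At release the tool was still 1.1 mm above its grip height and pressing down about 4 N. Only the picture shows the bar fully down.
  - The network found the gate in the last picture (0.90) but not the knob, which was almost hidden behind the gate.

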